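# Charge the gate valve's air reserve with the hand pump

## Task

Pump the plunger with the red knob, pressing it all the way down and letting it spring right back up, again and again until the orange indicator pin beside it has popped fully out and its whole green band shows; then push the red-tipped lever beside it over to the shut side, all the way towards the reservoir. Only press and push with the fingers: do not touch the pin itself, leave the blue pump beside it alone, and neither lift nor shove anything else on the bench.

Things in the scene. Friction and masses are not known exactly. Their poses are not given: they have to be found in the camera images.
- red_pump: Pump to be worked: grey block 100 (x) by 210 (y) by 50 mm high, red stripe on its front, fixed to the table. Origin: centre of its underside; x from front to back, y along the block, z up. On it along y: barrel with the plunger at y = -75 mm (42 mm across, top at z = 100), indicator collar at y = 0, lever at y = +75. Behind it a steel reservoir 69 mm high, back to x = 105 mm.
- red_knob_top (a point): Centre of the flat top of the red plunger knob, a disc 44 mm across and 14 mm thick on a 14 mm rod; 142 mm above the table when up. It moves with the knob; pressed straight down it sinks 25 mm.
- red_plunger (a joint): Red plunger's travel in m: 0 = up, 0.025 = bottomed. Spring-loaded: 2 N at first, about 12 N from half-way, 16 N at the bottom, a few N more if pressed fast; let go, it is up in 0.3 s. A ratchet works the pin as the plunger comes up: 8 mm for each full stroke (to the bottom, then right up), less or nothing for a shorter one. With the pin fully out further strokes do nothing.
- red_pin (a joint): How far the indicator pin stands out of its collar, in m: 0 = flush, 0.040 = fully out. It starts at 0 to 18 mm and stays where it is between strokes. A full charge takes 3 to 5 full strokes.
- red_pin_top (a point): Top of the indicator pin: upright, orange, 15 mm across, in the middle of the red pump, with a green band 11 mm high round its foot that shows whole only when the pin is fully out. 86 mm above the table when flush with its collar (30 mm across), 126 mm when fully out. The robot must not touch the pin.
- indicator_pin: The same indicator pin as a body; origin on its axis 1 mm below its top.
- red_lever_tip (a point): Centre of the red ball (26 mm across) on the red shut-off lever, a 10 mm rod, 80 mm from its pivot. The pivot is at x = 0, y = 75, z = 72 mm of the pump, axis along the pump's y. The ball is 142 mm above the table at both ends of its swing (152 mm midway), 38 mm in front of the pivot when open, 38 mm behind it when shut.
- red_lever (a joint): Angle of the red lever in rad: 0 = open, leaning to the pump's front (-x); 1.0 = shut, leaning to the back (+x, towards the reservoir). It stays where it is left; about 1 N at the ball moves it.
- blue_pump: The neighbour: the same pump with blue stripe, knob and lever ball, already charged (its pin stands 40 mm out, its lever is shut). Same frame and sizes as the red pump. Leave it alone.
- blue_plunger (a joint): How far the blue plunger is pressed, in m: 0 = up. Leave at 0.
- blue_lever (a joint): Angle of the blue lever in rad; it starts shut, at about 1.0, and must stay.
- wrench: loose bystander, leave it alone: steel wrench lying flat, near the robot; origin under its middle.
- screwdriver: loose bystander, leave it alone: screwdriver with a yellow handle, lying beyond the pumps; origin under its middle.
- gasket: loose bystander, leave it alone: copper ring 42 mm across, 5 mm high, lying between the pumps; origin at the centre of its underside.
- flange: loose bystander, leave it alone: round steel flange 70 mm across, 20 mm high, beyond the pumps; origin at the centre of its underside.
- wash_bottle: loose bystander, leave it alone: white bottle with a red cap, 60 mm across, 150 mm high, to the robot's left; origin at the centre of its underside.
- beaker: loose bystander, leave it alone: glass beaker 64 mm across, 80 mm high, to the robot's right; origin at the centre of its underside.
- sample_box: loose bystander, leave it alone: black box 60 by 80 by 25 mm beyond the pumps; origin at the centre of its underside.

How it is judged:
On the way, in this order (a step that is already met when the one before it is completed fails the run):
1. the red plunger is pumped until the indicator pin stands fully out (over 38.5 mm) (value of joint red_pin above 0.0385 m), for 0.2 s.
2. then the red lever is pushed to shut (over 0.85 rad) (value of joint red_lever above 0.85 rad and value of joint red_pin above 0.0385 m), for 0.2 s.
At the end, for the whole second after the job is handed in: The red pump's pin stands more than 38.5 mm out, its lever is shut (over 0.85 of 1.0 rad), its plunger is up again (within 3 mm); the blue pump is as it was (plunger within 3 mm of up, lever over 0.85 rad) and each bystander within 20 mm of its place (all of step 2 and value of joint each of red_plunger, blue_plunger below 0.003 m and value of joint blue_lever above 0.85 rad and distance of each of wrench, screwdriver, gasket, flange, wash_bottle, beaker, sample_box from where it was at the start of the episode below 0.02 m); the robot touches nothing.
It fails at once if the blue pump is worked: its plunger pressed more than 4 mm or its lever moved back (value of joint blue_plunger above 0.004 m or value of joint blue_lever below 0.85 rad).
It fails at once if the indicator pin is touched by the robot (more than 1 N) (contact force between any of the fingers, the arm and indicator_pin above 1 N).
It fails at once if a bystander is lifted, carried or pushed more than 20 mm from its place (distance of any of wrench, screwdriver, gasket, flange, wash_bottle, beaker, sample_box from where it was at the start of the episode above 0.02 m).
It also fails if it takes over 54 s, if anything falls off the work surface, if the arm or the gripper's body presses on something with over 40 N, if the wrist force passes 120 N, or if a joint passes its speed limit or range.

## Robot

A 6-joint arm with a two-finger parallel gripper is mounted at the origin on the work surface. World frame = base frame: x ahead of the robot, y to its left, z up, the work surface at z = 0. Lengths are in m, angles in rad, forces in N, time in s.
With the tool pointing down it reaches from about 0.3 to 0.75 m from the base axis. Payload 8.5 kg.
Tool frame: the origin (TCP) lies at the very end of the fingers, on their centre line; the grasp point (between the pads) lies 19 mm behind it; z points along the fingers, y is the direction in which the jaws open and shut (so a half turn about z gives the same grasp; the last joint's range is limited). The gripper opens to 85 mm and grips with 20 to 120 N. Pads are 22 mm wide; open, the fingers measure 114 mm over their backs; the gripper's body (76 mm by 85 mm) begins 54 mm behind the grasp point. The pads swing forward as they close: fully open they stand 13 mm farther back than shut.
Start: joints at [1.046, 0.381, 1.297, -0, 1.464, -0.215], TCP at [0.168, 0.524, 0.202] pointing down, gripper open.
Joint ranges: [-3.11, 3.11], [-0.89, 2.33], [0.22, 2.48], [-1.42, 4.56], [0.17, 2.85], [-2.88, 2.88]. Speed limits (rad/s): [2.39, 2.39, 3.14, 3.14, 3.14, 3.14].

## Interface

Orientations are given as a rotation vector (axis times angle).
In Python, from plant import reach, movel, move_j, let_go, close, pause, inverse_kinematics, capture, get_calibration, Unreachable, sign_off, current_time_s, current_joint_positions, current_dq, current_effort, current_ee_pos, current_tool_rot, current_contact_force, current_wrist_torque, current_opening gives the robot as it stands. Calls block until the motion is done:
- reach(position, orientation): joint-space move of the TCP to a pose.
- movel(position, attitude=None, v=0.15): straight line of the TCP; attitude=None keeps the orientation; v is the mean speed in m/s.
- move_j(angles): joint-space move.
- let_go() and close(grasp_force=None): open the fingers fully, or close them until they stop; grasp_force is the grip in N (None keeps the last).
- pause(seconds).
- inverse_kinematics(position, orientation): joint angles nearest the present ones, or None.
- capture(name): name is "scene" or "top"; returns the picture (420x560x3 uint8, red, green, blue); there is no depth.
- get_calibration(name): a dict with "K" (3x3 intrinsics, pixels), "distortion" ([k1, k2, p1, p2, k3] as OpenCV has them; the pictures are not rectified), "camera_from_world" (4x4, takes a point from world to camera coordinates). Camera axes: x right, y down, z forward; pixel columns grow to the right and rows downward; lengths in m; the calibration is good to about 2 mm. A picture is of the moment at which its call begins. get_calibration takes no time and is no camera call.
A pose or a line that the arm cannot do raises Unreachable and nothing moves.
- sign_off(): hands the job in, once; it reports no verdict.
Readings, each from a call of its own:
- current_time_s(): time.
- current_joint_positions(): joint angles.
- current_dq(): joint speeds.
- current_effort(): joint torques, N m.
- current_ee_pos(): TCP position.
- current_tool_rot(): TCP orientation.
- current_contact_force(): force on the tool from outside, world axes, zero at the start.
- current_wrist_torque(): the same for the moment, N m.
- current_opening(): finger opening in m.
Only numpy, scipy, OpenCV 4.12 (cv2) and the standard library are available. Lean on these libraries where they do the work, as an engineer would, in place of code of your own. Each camera call takes 0.05 s, during which the arm holds its last target. There are 200 camera calls.

## Working session

There is one attempt and no reset: what is moved stays moved. The work goes in short steps, each a Python script; the robot and the scene stay as the last script left them, time stands still between calls to the robot, and variables do not carry over. Pictures are saved under pics/ and viewed, about 8 in all and at most 12, crops included, and the job is handed in when it is done.

```bash
mkdir -p pics; python3 - <<'E'
from plant import *
import cv2,numpy as np
np.set_printoptions(precision=4,suppress=True)
for n in("scene","top"):
    im=capture(n); cv2.imwrite(f"pics/{n}0.png",im[:,:,::-1])
    c=get_calibration(n); print(n,c["K"],c["distortion"]); print(np.array(c["camera_from_world"]))
print(current_time_s(),current_tool_rot(),current_ee_pos())
E
```

```text
scene [[454.6133   0.     267.8567]
 [  0.     454.6133 217.4345]
 [  0.       0.       1.    ]] [-0.1514  0.      0.      0.      0.    ]
[[ 0.1794  0.9837  0.0113 -0.0879]
 [ 0.7703 -0.1333 -0.6236 -0.3624]
 [-0.6119  0.1206 -0.7816  1.6479]
 [ 0.      0.      0.      1.    ]]
top [[470.0759   0.     287.064 ]
 [  0.     470.0759 210.7829]
 [  0.       0.       1.    ]] [-0.0047  0.      0.      0.      0.    ]
[[ 0.0035 -1.     -0.0064  0.0154]
 [-0.988  -0.0024 -0.1544  0.571 ]
 [ 0.1544  0.0069 -0.988   1.2791]
 [ 0.      0.      0.      1.    ]]
0.1 [-0.4846 -3.1035  0.0018] [0.1675 0.5236 0.2019]
```

View pics/scene0.png

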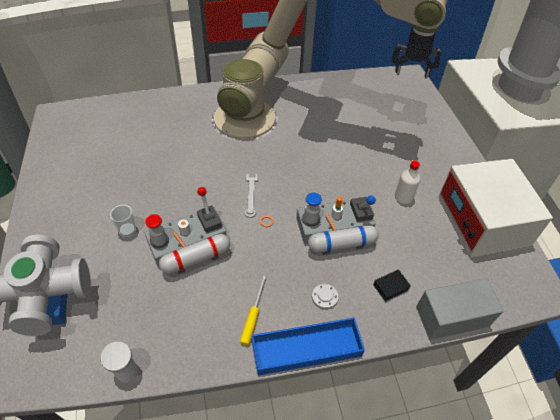

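View pics/top0.png

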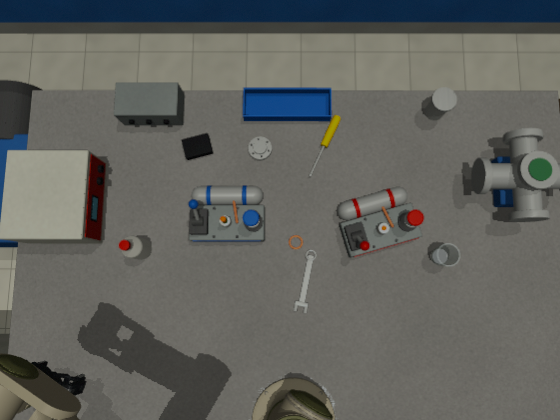

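The scene view shows the red knob at about (153,221), the lever ball at (202,191) and the collar at (183,225). In the top view they are at (415,218), (365,245) and (384,228). The blue pump is on the robot's left. Next I triangulate these.

```bash
cat > vis.py <<'E'
import cv2,numpy as np
from plant import get_calibration
np.set_printoptions(precision=4,suppress=True)
def cal(n):
    c=get_calibration(n); return np.array(c["K"]),np.array(c["distortion"]),np.array(c["camera_from_world"])
def blob(im,near,hue="red",r=25):
    h=cv2.cvtColor(im,cv2.COLOR_RGB2HSV)
    rng={"red":[(0,5),(172,180)],"orange":[(6,20)],"green":[(40,85)]}[hue]
    m=sum(cv2.inRange(h,(a,150,60),(b,255,255)) for a,b in rng)
    n,l,s,c=cv2.connectedComponentsWithStats(m.astype(np.uint8))
    k=[i for i in range(1,n) if s[i,4]>=4 and np.hypot(*(c[i]-near))<r]
    k=max(k,key=lambda i:s[i,4]); return c[k],s[k]
def ray(n,p):
    K,d,T=cal(n); u=cv2.undistortPoints(np.float64([[p]]),K,d)[0,0]
    R=T[:3,:3]; return -R.T@T[:3,3],R.T@np.r_[u,1]
def onplane(n,p,z):
    o,d=ray(n,p); return o+d*(z-o[2])/d[2]
def tri(ps,pt):
    A=np.zeros((3,3));b=np.zeros(3);L=[ray("scene",ps),ray("top",pt)]
    for o,d in L:
        d=d/np.linalg.norm(d);P=np.eye(3)-np.outer(d,d);A+=P;b+=P@o
    x=np.linalg.solve(A,b)
    return x,[np.linalg.norm(np.cross(x-o,d/np.linalg.norm(d))) for o,d in L]
def proj(n,X):
    K,d,T=cal(n); return cv2.projectPoints(np.float64([X]),cv2.Rodrigues(T[:3,:3])[0],T[:3,3],K,d)[0][0,0]
E
python3 - <<'E'
from vis import *
S=cv2.imread("pics/scene0.png")[:,:,::-1].copy();T=cv2.imread("pics/top0.png")[:,:,::-1].copy()
for nm,a,b in(("knob",(153,221),(415,218)),("ball",(202,191),(365,245))):
    ps,ss=blob(S,a,r=12);pt,st=blob(T,b,r=12)
    z={"knob":.135,"ball":.142}[nm]
    print(nm,ps,ss,pt,st,tri(ps,pt),onplane("scene",ps,z),onplane("top",pt,z))
print("collar",tri((183,225),(384,228)))
cv2.imwrite("pics/c.png",np.hstack([cv2.resize(S[180:280,120:240],None,fx=3.3,fy=3.3,interpolation=2),cv2.resize(T[180:280,330:450],None,fx=3.3,fy=3.3,interpolation=2)])[:,:,::-1])
E
```

```text
knob [153.1086 220.64  ] [145 214  17  14 175] [414.8476 217.3476] [407 210  17  16 210] (array([ 0.5396, -0.315 ,  0.1396]), [np.float64(0.0009831587487597643), np.float64(0.0009831587487595691)]) [ 0.5361 -0.3148  0.135 ] [ 0.5402 -0.3173  0.135 ]
ball [201.4655 190.8966] [198 187   8   9  58] [364.1286 245.1571] [360 241   9   9  70] (array([ 0.4662, -0.1806,  0.1485]), [np.float64(0.000668038485421326), np.float64(0.0006680384854213302)]) [ 0.4604 -0.1801  0.142 ] [ 0.4666 -0.1823  0.142 ]
collar (array([ 0.5189, -0.2449,  0.0792]), [np.float64(0.0022750187773349314), np.float64(0.0022750187773348833)])
```

View pics/c.png

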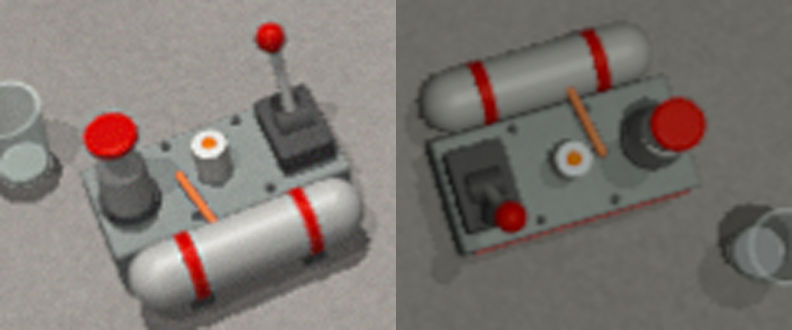

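Knob and ball agree with the model: their separation is 154 mm against 154.7 expected, and the pivot comes out the same from both. Yaw is about 14.5°. The heights come out 4–6 mm high, which is within the calibration error. The pin is nearly flush, so I expect 5 strokes. I start with one force-guided stroke.

```bash
cat > geo.py <<'E'
import numpy as np
from scipy.spatial.transform import Rotation as R
th=np.deg2rad(14.5); X=np.array([np.cos(th),np.sin(th),0]);Y=np.array([-np.sin(th),np.cos(th),0])
knob=np.array([.5395,-.316,0]); piv=knob+.15*Y; pin=knob+.075*Y
def rot(s):
    y=s*X;z=np.array([0,0,-1.]);return R.from_matrix(np.c_[np.cross(y,z),y,z]).as_rotvec()
E
python3 - <<'E'
from plant import *
from geo import *
c=[]
for s in(1,-1):
    q=inverse_kinematics(knob+[0,0,.2],rot(s)); print(s,q)
    if q is not None: c.append((np.abs(np.array(q)-current_joint_positions()).max(),s))
s=min(c)[1]; open("s.txt","w").write(str(s))
close()
p=np.array(current_ee_pos());movel([p[0],p[1],.28],v=.3)
reach(knob+[0,0,.28],rot(s)); movel(knob+[0,0,.16],v=.25)
print("t",current_time_s(),current_opening(),current_contact_force())
z=.146
while z>.112:
    movel(knob+[0,0,z],v=.06); f=np.array(current_contact_force())
    print(round(z,4),np.round(current_ee_pos(),4),np.round(f,1))
    if f[2]>24 : break
    z-=.004 if z>.123 else .0015
print("t",current_time_s())
E
```

```text
1 [-0.71891305  0.51725554  1.07509398  0.          1.54924314 -0.97198579]
-1 [-7.18913048e-01  5.17255541e-01  1.07509398e+00 -4.44089210e-16
  1.54924314e+00  2.16960686e+00]
t 5.1167 0.0003993707433943106 [-0.34794117 -0.60580184  1.08074851]
0.146 [ 0.5395 -0.316   0.146 ] [ 0.8 -0.2 -0.4]
0.142 [ 0.5395 -0.3159  0.1419] [ 0.   0.  -0.3]
0.138 [ 0.5394 -0.3159  0.1377] [ 0.2 -0.7 -0.6]
0.134 [ 0.5394 -0.3159  0.1337] [ 1.   0.4 -0. ]
0.13 [ 0.5394 -0.3159  0.1297] [ 0.2 -0.2  0.3]
0.126 [ 0.5394 -0.3159  0.1257] [-0.3  0.6  0.2]
0.122 [ 0.5394 -0.3159  0.1217] [-0.2 -0.1 -0.4]
0.1205 [ 0.5395 -0.316   0.1205] [-0.2  0.3  0.2]
0.119 [ 0.5395 -0.316   0.1189] [-0.1 -0.4 -0.1]
0.1175 [ 0.5394 -0.316   0.1174] [ 0.1 -0.5  1.4]
0.116 [ 0.5394 -0.316   0.1159] [ 0.1 -0.3  0.8]
0.1145 [ 0.5395 -0.316   0.1144] [-0.1  0.5  0.8]
0.113 [ 0.5396 -0.3161  0.1131] [0.3 0.5 1.7]
t 8.5
```

There was no contact force down to z=0.113, so I look before doing anything else.

```bash
python3 - <<'E'
from plant import *
from vis import *
S=capture("scene");T=capture("top");print(current_contact_force(),current_ee_pos())
for n in("scene","top"): print(n,proj(n,current_ee_pos()))
cv2.imwrite("pics/c2.png",np.hstack([cv2.resize(S[150:270,110:240],None,fx=3,fy=3,interpolation=2),cv2.resize(T[170:290,330:460],None,fx=3,fy=3,interpolation=2)])[:,:,::-1])
E
```

```text
[0.1557 0.1556 0.5226] [ 0.5396 -0.3161  0.1132]
scene [154.1751 226.8097]
top [412.2663 218.7414]
```

View pics/c2.png

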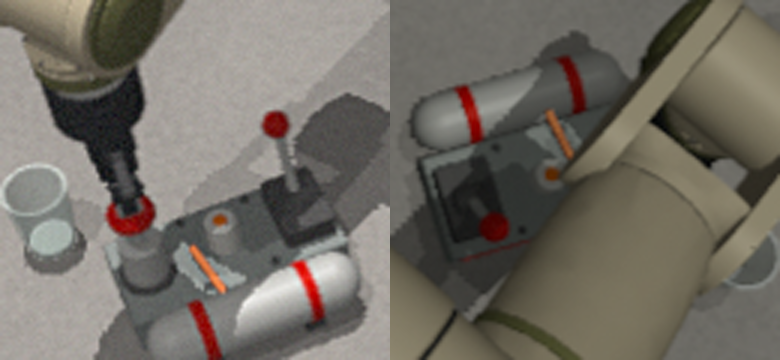

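```bash
python3 - <<'E'
from plant import *
from vis import *
S=capture("scene")
print(blob(S,(153,223),r=12), blob(S,(201,191),r=12))
for z in(.11,.135,.142): print(z,proj("scene",(.5395,-.316,z)))
print(current_opening(), current_effort(), current_contact_force(),current_wrist_torque())
cv2.imwrite("pics/c3.png",cv2.resize(S[170:250,120:190],None,fx=7,fy=7,interpolation=0)[:,:,::-1])
E
```

```text
(array([153.36, 222.66]), array([146, 215,  15,  13, 100], dtype=int32)) (array([201.3889, 191.1481]), array([198, 187,   8,   9,  54], dtype=int32))
0.11 [154.4376 227.5105]
0.135 [152.6869 221.6991]
0.142 [152.1875 220.0375]
0.00015648805036711657 [  0.0166 -53.1659 -21.2582  -0.0142   0.1101  -0.0007] [ 1.0843 -0.3871  1.5245] [-0.0363 -0.0237 -0.0302]
```

View pics/c3.png

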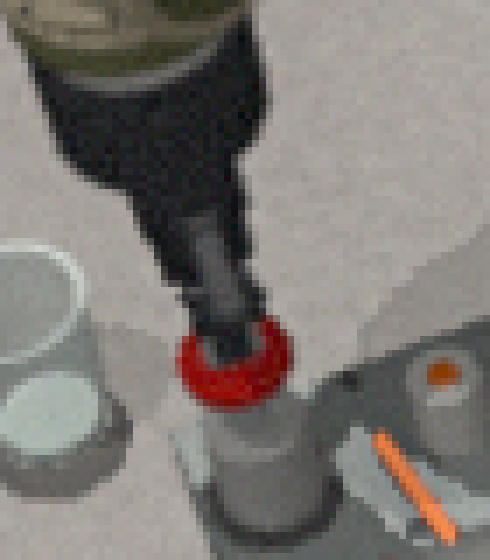

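The fingertips appear to be resting on the raised knob: the blob is unmoved and the force is about 1 N. So the real tip looks 25–30 mm short of the nominal TCP. I continue down guided by force.

```bash
python3 - <<'E'
from plant import *
from vis import *
from geo import *
z=.111
while z>.08:
    movel(knob+[0,0,z],v=.06); f=np.mean([current_contact_force() for _ in range(5)],0)
    print(round(z,4),np.round(current_ee_pos(),4),np.round(f,1))
    if f[2]>26 : break
    z-=.003 if z>.095 else .0015
S=capture("scene"); print(blob(S,(154,225),r=12),current_time_s())
E
```

```text
0.111 [ 0.5395 -0.316   0.1109] [0.3 0.1 1.6]
0.108 [ 0.5395 -0.316   0.1078] [ 0.2 -0.1  1.5]
0.105 [ 0.5395 -0.316   0.1048] [-0.6 -0.4  2.3]
0.102 [ 0.5395 -0.316   0.1018] [-0.1 -0.8  1.2]
0.099 [ 0.5396 -0.3162  0.0999] [-1.9  1.6  8.5]
0.096 [ 0.5397 -0.3162  0.0971] [-2.3  1.8  9.8]
0.093 [ 0.5397 -0.3163  0.0945] [-2.4  2.9 12.2]
0.0915 [ 0.5397 -0.3163  0.0929] [-2.7  1.5 11. ]
0.09 [ 0.5397 -0.3163  0.0916] [-2.5  1.4 12.8]
0.0885 [ 0.5397 -0.3163  0.0904] [-4.2  1.3 14.4]
0.087 [ 0.5397 -0.3163  0.0886] [-3.4  0.9 12.5]
0.0855 [ 0.5398 -0.3164  0.0881] [-5.   2.6 19. ]
0.084 [ 0.5399 -0.3165  0.088 ] [-8.3  4.2 27.7]
(array([155.4021, 228.6186]), array([148, 222,  15,  12,  97], dtype=int32)) 11.95
```

Bottomed cleanly: first contact at TCP z≈0.113, stop at 0.088, so the travel is 25 mm. I repeat full strokes.

```bash
python3 - <<'E'
from plant import *
from vis import *
from geo import *
def pinpx(S):
    try: o=blob(S,(183,222),"orange",r=14)[1]
    except ValueError: o=None
    try: g=blob(S,(183,224),"green",r=14)[1]
    except ValueError: g=None
    return o,g
U=knob+[0,0,.120]; D=knob+[0,0,.084]
movel(U,v=.1);pause(.4);S=capture("scene");print(pinpx(S))
for i in range(4):
    movel(D,v=.08);pause(.15);f=current_contact_force();e=current_ee_pos()
    movel(U,v=.1);pause(.4);S=capture("scene")
    print(i+2,np.round(f,1),round(e[2],4),pinpx(S),current_time_s())
cv2.imwrite("pics/c4.png",cv2.resize(S[160:260,120:240],None,fx=6,fy=6,interpolation=0)[:,:,::-1])
E
```

```text
(array([181, 220,   4,   5,  18], dtype=int32), None)
2 [-4.9  3.9 27.5] 0.088 (array([180, 218,   5,   7,  29], dtype=int32), None) 14.6167
3 [-6.   3.5 26.8] 0.088 (array([180, 217,   5,   8,  36], dtype=int32), None) 16.325
4 [-6.2  3.4 27.4] 0.088 (array([179, 215,   6,  10,  46], dtype=int32), None) 18.0333
5 [-6.   3.3 28.5] 0.088 (array([179, 213,   6,  10,  44], dtype=int32), None) 19.7417
```

View pics/c4.png

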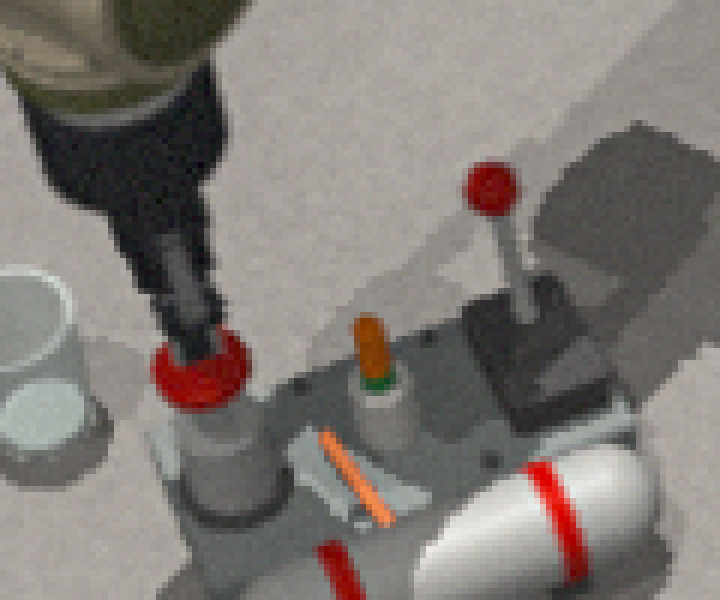

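After 5 strokes the green band shows only partly. I continue until the pin top stops rising.

```bash
python3 - <<'E'
from plant import *
from vis import *
from geo import *
U=knob+[0,0,.120]; D=knob+[0,0,.083]
for i in range(3):
    movel(D,v=.08);pause(.15);f=current_contact_force();e=current_ee_pos()
    movel(U,v=.1);pause(.4);S=capture("scene")
    h=cv2.cvtColor(S,cv2.COLOR_RGB2HSV)[205:232,174:192]
    g=cv2.inRange(h,(45,120,30),(90,255,255))
    print(i+6,np.round(f,1),round(e[2],4),blob(S,(183,219),"orange",r=14),"green rows",np.flatnonzero(g.any(1))+205,g.sum()//255,current_time_s())
movel(knob+[0,0,.22],v=.25)
S=capture("scene");T=capture("top")
cv2.imwrite("pics/c5.png",np.hstack([cv2.resize(S[150:270,110:240],None,fx=3,fy=3,interpolation=0),cv2.resize(T[170:290,330:460],None,fx=3,fy=3,interpolation=0)])[:,:,::-1])
E
```

```text
6 [-7.8  5.5 33.6] 0.0879 (array([181.5556, 217.5111]), array([179, 213,   6,  10,  45], dtype=int32)) green rows [223 224] 7 21.4667
7 [-7.4  5.6 33.6] 0.0879 (array([181.5227, 217.5909]), array([179, 213,   6,  10,  44], dtype=int32)) green rows [223 224] 7 23.1917
8 [-8.4  6.1 34.4] 0.0879 (array([181.5556, 217.5111]), array([179, 213,   6,  10,  45], dtype=int32)) green rows [223 224] 7 24.9167
```

View pics/c5.png

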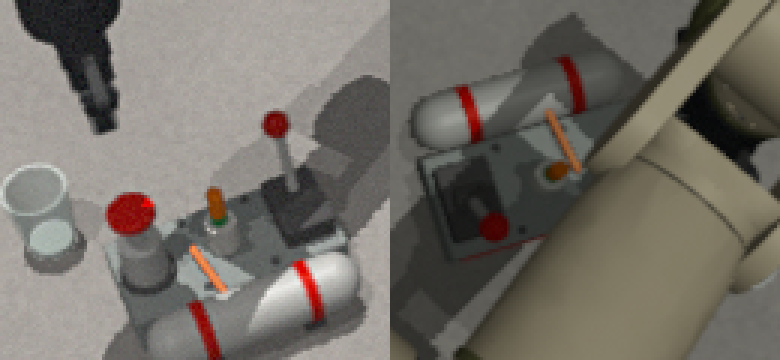

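The pin top was unchanged over three more full strokes. I compare it with the blue pin, which is fully out, and with the projected heights, then push the lever.

```bash
python3 - <<'E'
from plant import *
from vis import *
from geo import *
S0=cv2.imread("pics/scene0.png")[:,:,::-1].copy()
b,s=blob(S0,(339,205),"orange",r=14)
g=cv2.inRange(cv2.cvtColor(S0,cv2.COLOR_RGB2HSV)[195:220,330:348],(45,120,30),(90,255,255))
print("blue orange",s,"green",np.flatnonzero(g.any(1))+195,g.sum()//255)
for z in(.126,.097,.086): print("red exp",z,proj("scene",pin+[0,0,z]))
A=piv-.09*X
movel(knob+[0,0,.23],v=.3); movel(A+[0,0,.23],v=.3); movel(A+[0,0,.108],v=.2)
print(np.round(current_contact_force(),1),current_time_s())
E
```

```text
blue orange [336 197   6  10  44] green [207 208] 6
red exp 0.126 [180.3877 214.6475]
red exp 0.097 [181.8698 221.3784]
red exp 0.086 [182.4194 223.8673]
[-0.6  0.7  0.5] 27.3083
```

The red pin matches the blue one: orange is 10 px high and 44–45 px in area in both, with the same 2-row green band. It is fully out, so I push the lever.

```bash
python3 - <<'E'
from plant import *
from vis import *
from geo import *
off=-.06
while off<.03:
    movel(piv+off*X+[0,0,.108],v=.12); f=np.mean([current_contact_force() for _ in range(5)],0)
    print(round(off,3),np.round(f,1),round(f@X,1))
    if f@X<-7: break
    off+=.015 if off<-.001 else .004
S=capture("scene");print(current_time_s())
try:
    ps=blob(S,(206,206),r=20)[0];print("ball",ps,"exp shut",proj("scene",piv+.038*X+[0,0,.142]),"open",proj("scene",piv-.038*X+[0,0,.142]))
except Exception as e: print(e)
cv2.imwrite("pics/c6.png",cv2.resize(S[150:270,110:250],None,fx=5,fy=5,interpolation=0)[:,:,::-1])
E
```

```text
-0.06 [ 0.5 -0.6  0.3] 0.4
-0.045 [-1.6 -1.1 -0.2] -1.8
-0.03 [ 0.6 -0.3  1.4] 0.5
-0.015 [-0.5  0.9  0.2] -0.2
0.0 [-0.2 -0.2  1.3] -0.2
0.004 [0.3 0.4 0.3] 0.4
0.008 [-0.5 -0.1 -0.2] -0.5
0.012 [-14.   -5.    5.1] -14.8
29.6083
ball [211.1231 210.0154] exp shut [211.2416 211.9133] open [201.5313 192.185 ]
```

View pics/c6.png

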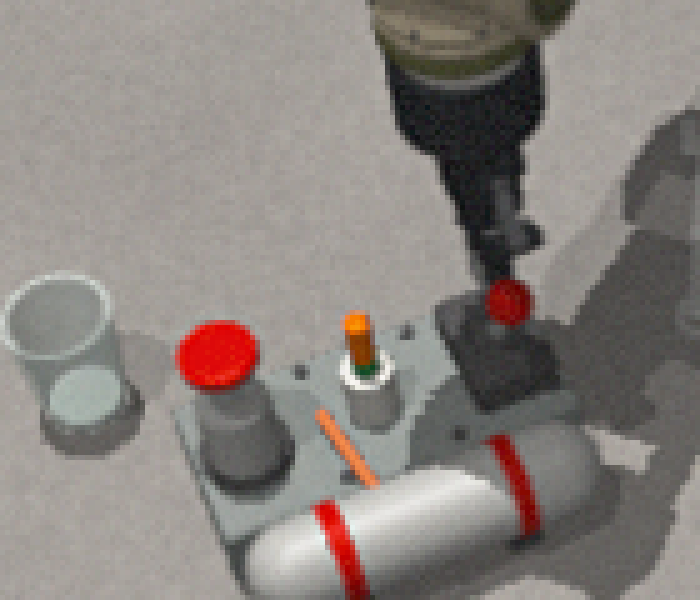

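The lever is at its stop: the force jumped to 15 N, and the ball moved 19.1 px of the 19.7 expected. I back off, raise the arm and check.

```bash
python3 - <<'E'
from plant import *
from vis import *
from geo import *
movel(piv-.07*X+[0,0,.108],v=.12); movel(piv-.07*X+[0,0,.25],v=.25); 
p=np.array([.36,.05,.28]); movel(p,v=.25)
pause(.3)
S=capture("scene");T=capture("top")
ps=blob(S,(211,210),r=12)[0];k=blob(S,(153,221),r=12)
print("ball",ps,"knob",k,"pin",blob(S,(182,218),"orange",r=12)[1],current_contact_force(),current_time_s())
try:
    pt=blob(T,(355,218),r=18)[0];X3=tri(ps,pt);print("tri",X3,(X3[0]-piv)@X)
except Exception as e: print(e)
cv2.imwrite("pics/t6.png",T[:,:,::-1])
E
```

```text
ball [211.2656 209.875 ] knob (array([153.1086, 220.64  ]), array([145, 214,  17,  14, 175], dtype=int32)) pin [179 213   6  10  43] [ 0.6803  0.1207 -0.1616] 32.7167
tri (array([ 0.5474, -0.1606,  0.1606]), [np.float64(9.928611445777766e-05), np.float64(9.928611445783972e-05)]) 0.04653419523267599
```

View pics/t6.png

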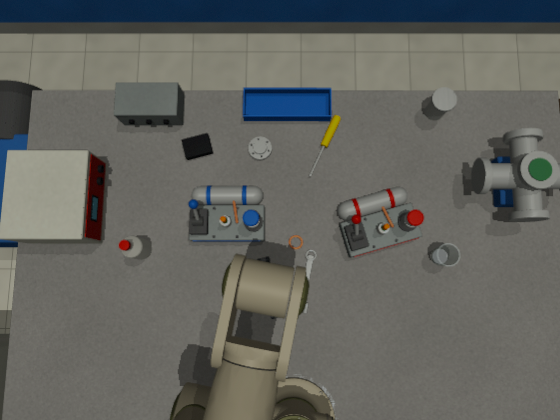

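In the final top view the red ball sits at (356,219) against the reservoir, the knob is up, the blue pump is unchanged and the bystanders are in place. The triangulated ball height of 161 mm is off; the reservoir's red stripe next to it probably leaked into the top-view blob.

```bash
python3 -c "
from plant import *
sign_off();print(current_time_s())"
```

```text
the job is handed in; nothing more can be done
the job is handed in; nothing more can be done
```

The red pump is charged, its lever is shut, and I handed the job in at about 33 s of the 54 s limit. No verdict is reported, so success rests on the checks below.

**Pumping:** I gave 8 full strokes. The pin rose through the fifth and did not move over the last three. In the scene view it matches the blue pump's fully-out pin (orange 10 px high in both, same two rows of green).

**Lever:** I pushed it over until it hit its stop, where the force jumped to 15 N. The ball had moved 19.1 px of the 19.7 px expected in the scene view.

**Final state:** The red knob is back exactly where it started in the picture. The blue pump and the bystanders look unmoved; I judged those by eye, and the arm partly hid the wrench. The arm was clear, with a force reading near 0.

**Checks that disagreed:**
- **Fingertip position:** The closed fingertips first touched the knob about 29 mm higher than the stated tool point predicts, so I went by contact force and allowed for that offset.
- **Ball height after the push:** Triangulating the shut ball gave 161 mm instead of 142 mm. I think the red stripe on the reservoir got into the top-view blob, so I ignored that figure.
- **First height measurements:** The knob and the open ball came out 4 to 6 mm too high, more than the stated 2 mm calibration error.

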